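Make up a steriliser tray to its weight on a dial scale

TASK

Make up the steriliser tray to its proper load: from the rack, add one instrument cassette at a time to the tray on the scale until the pointer comes to rest in the green sector, and stop there, short of the red. Each cassette must lie flat on the tray's floor, not on another one, and must be lowered in level, never stood or tipped in on its edge; there is room on the blue mat to lay it down and take it anew across its width. Leave the cassettes you do not need standing in the rack, the forceps box in the tray and everything else in its place.

Things in the scene. Friction and masses are not known exactly. Their poses are not given: they have to be found in the camera images.
- cassette1: Closed rigid stainless instrument cassette with blue end bands, 170 x 28 x 60 mm, 0.23 to 0.27 kg. It starts standing on a long edge in a rack slot. Origin at the middle of that edge face; x along its 170 mm length, y through its 28 mm thickness, z along its 60 mm width (up in the rack). Lying flat, y is vertical. Stood free on that edge it is stable; pushed sideways near its top it tips over flat.
- cassette1_mid (a point): Centre of cassette1's box (30 mm above its origin along its z); axes as the body.
- cassette2: Closed rigid stainless instrument cassette with yellow end bands, 170 x 28 x 60 mm, 0.23 to 0.27 kg. It starts standing on a long edge in a rack slot. Origin at the middle of that edge face; x along its 170 mm length, y through its 28 mm thickness, z along its 60 mm width (up in the rack). Lying flat, y is vertical. Stood free on that edge it is stable; pushed sideways near its top it tips over flat.
- cassette2_mid (a point): Centre of cassette2's box (30 mm above its origin along its z); axes as the body.
- cassette3: Closed rigid stainless instrument cassette with red end bands, 170 x 28 x 60 mm, 0.23 to 0.27 kg. It starts standing on a long edge in a rack slot. Origin at the middle of that edge face; x along its 170 mm length, y through its 28 mm thickness, z along its 60 mm width (up in the rack). Lying flat, y is vertical. Stood free on that edge it is stable; pushed sideways near its top it tips over flat.
- cassette3_mid (a point): Centre of cassette3's box (30 mm above its origin along its z); axes as the body.
- tray (a point): Centre of the upper face of the steriliser tray's floor, fixed on the scale; axes: x along the tray's 296 mm inside length (roughly away from the robot), y along its 200 mm inside width, z up. A lip 10 mm high and 3 mm thick runs round it. The point moves with the tray.
- pan: The steriliser tray itself, floor and lip in aluminium, clipped on the scale's stem; frame as point tray. Floor 118 mm above the bench when empty; it sinks straight down on the scale's damped spring, 10 mm per kg.
- pointer (a joint): Angle of the black pointer on the scale's dial, rad, growing clockwise seen from above; 0 with an empty tray, pointing along the scale's +x; 3.0 rad per kg in the tray (a tick every 100 g, 0.3 rad). The green sector of the dial runs from 2.40 to 3.33 rad (0.80 to 1.11 kg), the red one from 3.33 to 5.70. Settles in 0.5 s.
- scale: White dial scale, fixed to the bench; origin on the bench under the tray's centre, axes as point tray. The round dial head (184 mm across, face up, 86 mm high, face 80 mm above the bench) stands beside the tray, its centre at y = -205 mm.
- forceps_box: Closed stainless box of extraction forceps, 78 x 180 x 40 mm, already lying in the tray near its far (+x) end, about 102 mm from the tray's centre, long side along the tray's y. Weight hidden, about 0.36 to 0.74 kg. It stays where it is. Origin at the centre of its underside.
- rack: Low steel wire rack fixed to the bench; origin on the bench at its centre, x along the cassettes, y across the three slots, which lie 75 mm apart. A cassette stands in each slot on wires 8 mm above the bench, its top 68 mm above the bench, between wire loops that reach up 32 mm and leave 1.5 mm on either side.
- mat: Blue silicone bench mat, fixed, 220 mm (x) x 150 mm (y), 2 mm thick, in the clear space between rack and scale: room to lay a cassette down and take it anew. Origin at the centre of its underside. Nothing stands on it.
- forceps: Bystander: steel extraction forceps lying on the bench beyond the mat, 152 mm long, 18 mm high.
- impression_tray: Bystander: metal impression tray lying between robot and mat, about 117 mm long, 23 mm high.
- stone_model: Bystander: cream stone model of a jaw, 58 x 66 x 33 mm, on the robot's side of the scale.
- dish: Bystander: round steel dish, 100 mm across, 32 mm high, on the robot's side of the rack.
- bottle: Bystander: white disinfectant bottle, 66 mm across, 170 mm high, on the far side of the rack from the mat.
There are look-alikes about, which are no part of the job. What is shaped like the cassette3 but turquoise is not meant.

How it is judged:
At the end, for the whole second after the job is handed in: The pointer is at rest between 2.40 and 3.33 rad (in the green sector). Every cassette either lies flat (within 0.06 rad) on the tray's floor inside its lip, or still stands in the rack, upright and within 20 mm of where it started. The forceps box still lies flat in the tray, and nothing is moving (value of joint pointer between 2.4 and 3.33 rad and velocity of joint pointer between -0.15 and 0.15 rad/s and ((angle between the y axis of cassette1 and the z axis of tray, either way round below 0.06 rad and z of cassette1_mid in the frame of tray between 0.008 and 0.0175 m and x of cassette1_mid in the frame of tray between -0.13 and 0.13 m and y of cassette1_mid in the frame of tray between -0.08 and 0.08 m) or (distance of cassette1 from where it was at the start of the episode below 0.02 m and angle between cassette1's own z axis and vertical below 0.15 rad)) and ((angle between the y axis of cassette2 and the z axis of tray, either way round below 0.06 rad and z of cassette2_mid in the frame of tray between 0.008 and 0.0175 m and x of cassette2_mid in the frame of tray between -0.13 and 0.13 m and y of cassette2_mid in the frame of tray between -0.08 and 0.08 m) or (distance of cassette2 from where it was at the start of the episode below 0.02 m and angle between cassette2's own z axis and vertical below 0.15 rad)) and ((angle between the y axis of cassette3 and the z axis of tray, either way round below 0.06 rad and z of cassette3_mid in the frame of tray between 0.008 and 0.0175 m and x of cassette3_mid in the frame of tray between -0.13 and 0.13 m and y of cassette3_mid in the frame of tray between -0.08 and 0.08 m) or (distance of cassette3 from where it was at the start of the episode below 0.02 m and angle between cassette3's own z axis and vertical below 0.15 rad)) and angle between forceps_box's own z axis and vertical below 0.06 rad and z of forceps_box in the frame of tray below 0.004 m and distance between forceps_box and tray below 0.14 m and linear speed of each of cassette1, cassette2, cassette3 below 0.02 m/s); the robot touches nothing.
It fails at once if a cassette touches the tray while tipped more than 20 degrees from level (stood or tipped in on its edge instead of lowered in level) ((contact force between cassette1 and pan above 0.3 N and angle between the y axis of cassette1 and the z axis of tray, either way round above 0.35 rad) or (contact force between cassette2 and pan above 0.3 N and angle between the y axis of cassette2 and the z axis of tray, either way round above 0.35 rad) or (contact force between cassette3 and pan above 0.3 N and angle between the y axis of cassette3 and the z axis of tray, either way round above 0.35 rad)).
It fails at once if the forceps, impression tray, stone model, dish or bottle is pushed more than 40 mm away (distance of any of forceps, impression_tray, stone_model, dish, bottle from where it was at the start of the episode above 0.04 m).
It also fails if it takes over 72 s, if anything falls off the work surface, if the arm or the gripper's body presses on something with over 40 N, if the wrist force passes 120 N, or if a joint passes its speed limit or range.

ROBOT

A 7-joint arm with a two-finger parallel gripper is mounted at the origin on the work surface. World frame = base frame: x ahead of the robot, y to its left, z up, the work surface at z = 0. Lengths are in m, angles in rad, forces in N, time in s.
With the tool pointing down it reaches from about 0.425 to 0.875 m from the base axis. Payload 4.7 kg.
Tool frame: the origin (TCP) lies midway between the tips of the shut fingers; the grasp point (between the pads) lies 19 mm behind it; x points along the fingers, y is the direction in which the jaws open and shut, and the axes are right-handed (so a half turn about x gives the same grasp; the last joint's range is limited). The gripper opens to 85 mm and grips with 20 to 120 N. Pads are 22 mm wide; open, the fingers measure 114 mm over their backs; the gripper's body (76 mm by 85 mm) begins 54 mm behind the grasp point. The pads swing forward as they close: fully open they stand 13 mm farther back than shut.
Start: joints at [1.143, 0.321, -0.07, 1.45, 0.023, 1.371, -0.057], TCP at [0.278, -0.588, 0.231] pointing down, gripper open.
Joint ranges: [-2.86, 2.86], [-0.3, 2.09], [-1.38, 1.24], [0.06, 2.45], [-1.56, 4.7], [0.09, 2.05], [-2.69, 2.69]. Speed limits (rad/s): [2.57, 2.57, 3.14, 3.14, 3.14, 3.14, 3.14].

INTERFACE

Orientations are given as a 3x3 rotation matrix whose columns are the frame's x, y, z axes.
In Python, from workcell import status, optics, robot, spotter gives the robot as it stands.
- The arm moves only by the tool play_rows, never from a script. Its argument "steps" is a list of rows, each a list of 3 entries, a list of its own where there are three numbers: the opening, from -1 (shut) to 1 (fully open), so that 0 is half open, then the shift along the world's x, y, z in m, then the turn about the world's z in degrees. In form: [[jaw, [tx, ty, tz], spin], ...]. A call has 1 to 5 rows; each row is the pose to reach, as a shift and turn from the pose commanded when the call began; what a row does not reach only later rows make up. A row lasts 1/10 s, in which the tool goes at most 50 mm and 8.59 degrees, less where a joint would pass 70% of its speed; a pose out of reach is approached as far as the arm can. A call with a gripper value outside its range is refused whole. The fingers move at their own pace and stop on an object; the grip force is fixed at half the most. Time passes only in rows, so rows that repeat a pose let the fingers close. It gives the time, the measured TCP pose, the force and the opening at its end, in the units of the state.
- status.get_state(): the state, without advancing time (a new reading comes with each control period).
- optics.snapshot(name): name is "scene" or "top" or "wrist"; returns the picture (480x640x3 uint8, red, green, blue); there is no depth.
- optics.camera_model(name): a dict with "fx", "fy", "cx", "cy" (pixels), "view" (4x4, takes a point from world to camera coordinates); the wrist camera has in their place "T_tool_cam" (4x4, takes a point from camera to tool coordinates, whose origin is the TCP and whose axes are the tool frame's). Camera axes: x right, y up, looking along -z (the intrinsics and any distortion apply to the point x, -y, -z); pixel columns grow to the right and rows downward; lengths in m; the calibration is good to about 2 mm. A picture is of the moment at which its call begins: read the wrist's pose just before it. camera_model takes no time and is no camera call.
- robot.sign_off(): hands the job in, once; it reports no verdict.
Trained networks look in the newest picture that a camera, given by its name, has taken for a name from the list of things; names that differ only in an ending like _2 or _b are one class to them, and where a whole thing is asked for, a point or a joint stands for the part that bears it (a point fixed in the world has none). Each returns a list of dicts, best first, with "conf" (0 to 1); they miss things now and then, are a little off and sometimes report something else, mostly with a low value. They report only what shows in the picture. A call takes as long as a camera call. They do not tell look-alikes from the thing itself.
- spotter.silhouettes(label, camera): "mask" (480x640 bool, what is visible of it) and "bbox" ([left, top, right, bottom] in pixels, round what is visible of it).
The state is a dict: "t": time; "q": joint angles; "qvel": joint speeds; "effort": joint torques, N m; "tcp_pos": TCP position; "tool_rot": TCP orientation; "wrist_force": force on the tool from outside, world axes, zero at the start; "torque": the same for the moment, N m; "grip_width": finger opening in m.
Only numpy, scipy, OpenCV 4.12 (cv2) and the standard library are available. Lean on these libraries where they do the work, as an engineer would, in place of code of your own. Each camera call takes 0.05 s, during which the arm holds its last target.

## Working session

There is one attempt and no reset: what is moved stays moved. The work goes in short steps, Python scripts to look and compute and a tool call to move; the robot and the scene stay as the last step left them, time stands still between calls to the robot, and variables do not carry over. Pictures are saved under pics/ and viewed, and the job is handed in when it is done.

Besides the shell and the picture viewer there is one more tool, called after ">>>" as name(argument=value, ...), one argument or row to a line, values as JSON. play_rows: Moves the arm, as the interface text tells. Its arguments: {"type":"object","properties":{"steps":{"type":"array","items":{"type":"array"}}},"required":["steps"]}

```bash
mkdir -p pics; ls; python3 - <<'E'
from workcell import status, optics
import cv2,numpy as np
s=status.get_state();print({k:np.round(v,3).tolist() for k,v in s.items()})
for n in ["scene","top","wrist"]:
    m=optics.camera_model(n); print(n,{k:np.round(v,4).tolist() for k,v in m.items()})
    im=optics.snapshot(n); cv2.imwrite(f"pics/{n}0.png",im[:,:,::-1])
E
```

```text
pics
{'t': 0.0, 'q': [1.143, 0.322, -0.07, 1.452, 0.023, 1.371, -0.057], 'qvel': [0.0, 0.002, -0.0, -0.0, 0.0, 0.001, 0.0], 'effort': [0.001, -49.359, -0.382, -31.434, 0.013, 0.012, 0.0], 'tcp_pos': [0.278, -0.587, 0.23], 'tool_rot': [[-0.001, 0.428, -0.904], [0.002, -0.904, -0.428], [-1.0, -0.002, 0.0]], 'wrist_force': [-0.099, -0.263, -0.411], 'torque': [-0.004, -0.02, -0.013], 'grip_width': 0.085}
scene {'fx': 513.6759, 'fy': 513.6759, 'cx': 323.9992, 'cy': 234.0993, 'view': [[0.5749, 0.8182, -0.004, -0.2862], [-0.6275, 0.444, 0.6396, 0.2563], [0.5251, -0.3652, 0.7687, -1.5082], [0.0, 0.0, 0.0, 1.0]]}
top {'fx': 608.1997, 'fy': 608.1997, 'cx': 325.1581, 'cy': 235.9114, 'view': [[0.0066, -0.9999, 0.01, 0.0071], [0.9801, 0.0085, 0.1983, -0.4977], [-0.1983, 0.0085, 0.9801, -1.7688], [0.0, 0.0, 0.0, 1.0]]}
wrist {'fx': 348.4342, 'fy': 348.4342, 'cx': 325.3105, 'cy': 242.3958, 'T_tool_cam': [[0.0004, 0.2601, -0.9656, -0.1439], [1.0, -0.0005, 0.0003, -0.0005], [-0.0004, -0.9656, -0.2601, -0.0654], [0.0, 0.0, 0.0, 1.0]]}
```

View pics/scene0.png

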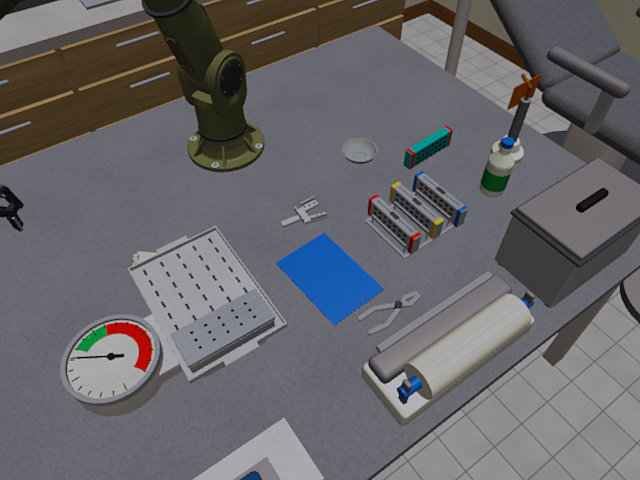

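View pics/top0.png

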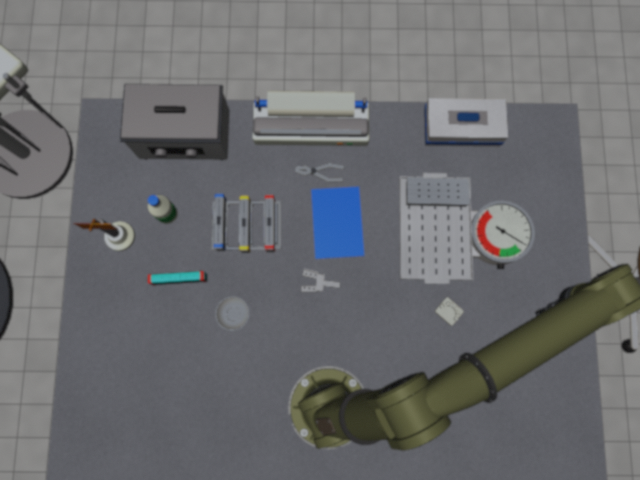

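```bash
cat > h.py <<'E'
import numpy as np,cv2
from workcell import status, optics, robot, spotter
def cam(n):
    m=optics.camera_model(n)
    K=np.array([[m['fx'],0,m['cx']],[0,m['fy'],m['cy']],[0,0,1]])
    if n=='wrist':
        s=status.get_state();T=np.eye(4);T[:3,:3]=s['tool_rot'];T[:3,3]=s['tcp_pos']
        V=np.linalg.inv(T@np.array(m['T_tool_cam']))
    else: V=np.array(m['view'])
    return K,V
F=np.diag([1,-1,-1.])
def proj(c,P):
    K,V=c;P=np.atleast_2d(P);q=(F@(V[:3,:3]@P.T+V[:3,3:4]));q=K@q;return (q[:2]/q[2]).T
def ray(c,px,z):
    K,V=c;px=np.atleast_2d(np.float64(px));d=np.linalg.inv(K)@np.c_[px,np.ones(len(px))].T
    R=V[:3,:3];d=R.T@(F@d);o=-R.T@V[:3,3];return (o[:,None]+d*((z-o[2])/d[2])).T
def crop(im,x0,y0,x1,y1,k,name):
    cv2.imwrite('pics/'+name,cv2.resize(im[y0:y1,x0:x1,::-1],None,fx=k,fy=k,interpolation=cv2.INTER_CUBIC))
E
python3 - <<'E'
from h import *
ims={n:optics.snapshot(n) for n in ['top','scene']}
crop(ims['top'],190,170,290,270,6,'rack1.png')
crop(ims['top'],390,165,540,290,5,'tray1.png')
H={'cassette1':.068,'cassette2':.068,'cassette3':.068,'pan':.128,'forceps_box':.15,'scale':.086,'rack':.03,'mat':.002,'forceps':.018,'impression_tray':.02,'stone_model':.03,'dish':.03,'bottle':.17}
for n in ['top','scene']:
  c=cam(n)
  for k,z in H.items():
    for r in spotter.silhouettes(k,n)[:3]:
        m=r['mask'].astype(np.uint8); ys,xs=np.nonzero(m)
        rect=cv2.minAreaRect(np.c_[xs,ys].astype(np.float32)); bp=cv2.boxPoints(rect)
        w=ray(c,bp,z); ce=w.mean(0)
        print(n,k,round(r['conf'],2),np.round(r['bbox']).tolist(),'ctr',ce[:2].round(3),'sides',np.linalg.norm(w[1]-w[0]).round(3),np.linalg.norm(w[2]-w[1]).round(3),'dir',np.degrees(np.arctan2(*(w[1]-w[0])[1::-1])).round(1))
E
```

```text
top cassette1 0.88 [262.0, 192.0, 276.0, 249.0] ctr [0.534 0.177] sides 0.027 0.174 dir -89.5
top cassette1 0.8 [216.0, 195.0, 227.0, 253.0] ctr [0.536 0.322] sides 0.039 0.18 dir -89.5
top cassette1 0.78 [149.0, 270.0, 208.0, 289.0] ctr [0.367 0.44 ] sides 0.167 0.035 dir -84.3
top cassette2 0.88 [262.0, 192.0, 276.0, 249.0] ctr [0.534 0.177] sides 0.027 0.174 dir -89.5
top cassette2 0.8 [216.0, 195.0, 227.0, 253.0] ctr [0.536 0.322] sides 0.039 0.18 dir -89.5
top cassette2 0.78 [149.0, 270.0, 208.0, 289.0] ctr [0.367 0.44 ] sides 0.167 0.035 dir -84.3
top cassette3 0.88 [262.0, 192.0, 276.0, 249.0] ctr [0.534 0.177] sides 0.027 0.174 dir -89.5
top cassette3 0.8 [216.0, 195.0, 227.0, 253.0] ctr [0.536 0.322] sides 0.039 0.18 dir -89.5
top cassette3 0.78 [149.0, 270.0, 208.0, 289.0] ctr [0.367 0.44 ] sides 0.167 0.035 dir -84.3
top pan 0.92 [403.0, 173.0, 473.0, 282.0] ctr [ 0.513 -0.306] sides 0.211 0.321 dir -87.7
top pan 0.3 [399.0, 172.0, 536.0, 284.0] ctr [ 0.512 -0.396] sides 0.399 0.325 dir -89.4
top forceps_box 0.78 [404.0, 178.0, 472.0, 209.0] ctr [ 0.611 -0.31 ] sides 0.085
[... 2596 characters left out ...]
s 0.168 0.249 dir 105.8
scene forceps 0.67 [356.0, 294.0, 421.0, 333.0] ctr [0.71  0.029] sides 0.158 0.061 dir 91.4
scene impression_tray 0.91 [277.0, 195.0, 328.0, 227.0] ctr [0.364 0.024] sides 0.127 0.086 dir 83.9
scene impression_tray 0.74 [481.0, 136.0, 515.0, 197.0] ctr [0.528 0.57 ] sides 0.266 0.077 dir 123.1
scene stone_model 0.51 [132.0, 248.0, 154.0, 262.0] ctr [ 0.264 -0.362] sides 0.055 0.034 dir 91.3
scene stone_model 0.49 [124.0, 225.0, 286.0, 382.0] ctr [ 0.444 -0.29 ] sides 0.271 0.389 dir 97.5
scene dish 0.84 [340.0, 137.0, 377.0, 168.0] ctr [0.265 0.284] sides 0.098 0.102 dir 54.6
scene bottle 0.56 [479.0, 135.0, 514.0, 198.0] ctr [0.619 0.415] sides 0.227 0.064 dir 121.8
```

View pics/rack1.png

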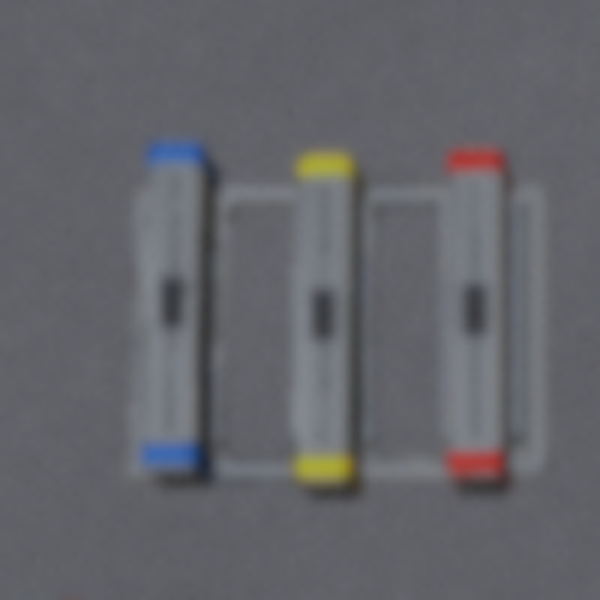

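View pics/tray1.png

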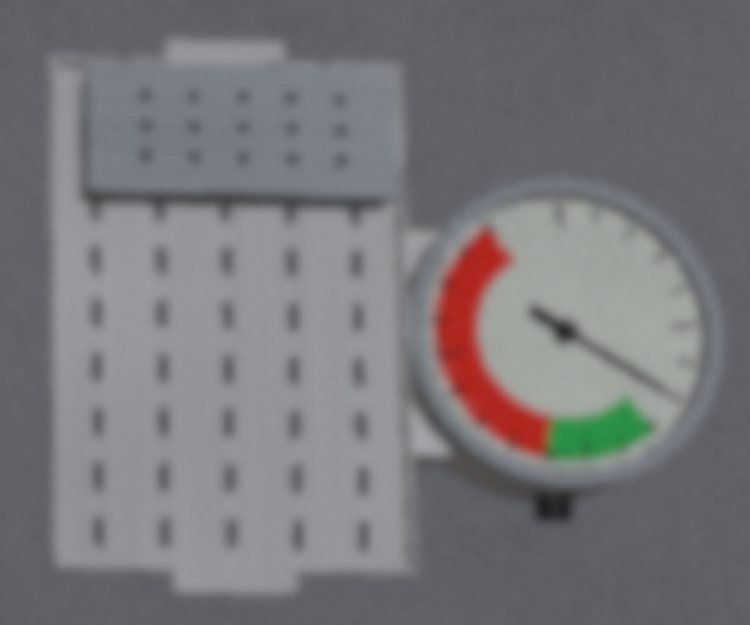

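Candidates for the cassette, by pixel in the top picture: red (269,222), yellow (244,223), blue (219,221), all grey and in the rack, and the turquoise look-alike (176,278) lying outside it. I choose red, cassette3, which is nearest the mat; the close crop confirms a grey body with red bands in a rack slot. The pointer reads about 2.18 rad, or 0.73 kg, so one cassette should bring it to about 2.9 rad.

```bash
python3 - <<'E'
from h import *
c=cam('top')
def C(pts,x0,y0,k): return (np.array(pts,float)+.5)/k+[x0,y0]-.5
r=C([[476,152],[476,476],[450,311],[504,311],[475,311],[326,152],[324,480],[325,317],[177,144],[171,468],[174,304]],190,170,6)
print('red/yel/blu top z.068\n',ray(c,r,.068).round(4))
t=C([[52,58],[402,63],[412,572],[55,567],[85,192],[385,200]],390,165,5)
w=ray(c,t,.12);print('tray corners\n',w.round(4), w[:4].mean(0))
print('box near edge z.16',ray(c,t[4:],.151).round(4))
d=ray(c,C([[566,329],[682,400],[559,210],[530,310]],390,165,5),.082);print('dial',d.round(4))
a=lambda p:np.arctan2(*(p-d[0])[1::-1]); print('ptr',a(d[2])-a(d[1]), 'tray yaw',[np.degrees(np.arctan2(*(w[i]-w[j])[1::-1])).round(2) for i,j in((0,3),(1,2))])
im=optics.snapshot('top')
crop(im,285,155,385,300,4,'mat1.png')
im=optics.snapshot('scene'); crop(im,340,110,480,270,4,'rack_s.png')
cs=cam('scene')
# check scene: red cassette top corners
print(proj(cs,ray(c,r[[0,1]],.068)))
E
```

```text
red/yel/blu top z.068
 [[0.6179 0.1805 0.068 ]
 [0.4535 0.1764 0.068 ]
 [0.5364 0.1913 0.068 ]
 [0.5366 0.1646 0.068 ]
 [0.5365 0.1789 0.068 ]
 [0.6172 0.2553 0.068 ]
 [0.4509 0.2508 0.068 ]
 [0.5328 0.253  0.068 ]
 [0.6206 0.3298 0.068 ]
 [0.4562 0.3259 0.068 ]
 [0.5387 0.3279 0.068 ]]
tray corners
 [[ 0.6641 -0.2069  0.12  ]
 [ 0.663  -0.4127  0.12  ]
 [ 0.3623 -0.4062  0.12  ]
 [ 0.3635 -0.2033  0.12  ]
 [ 0.5831 -0.2247  0.12  ]
 [ 0.58   -0.3994  0.12  ]] [ 0.51323161 -0.30726661  0.12      ]
box near edge z.16 [[ 0.5751 -0.2202  0.151 ]
 [ 0.5719 -0.3917  0.151 ]]
dial [[ 0.5123 -0.5128  0.082 ]
 [ 0.4702 -0.579   0.082 ]
 [ 0.5846 -0.5124  0.082 ]
 [ 0.5235 -0.4921  0.082 ]]
ptr 2.1433175159759568 tray yaw [np.float64(-0.7), np.float64(-1.25)]
[[416.86106972 237.4520931 ]
 [371.50874676 196.62615932]]
```

View pics/rack_s.png

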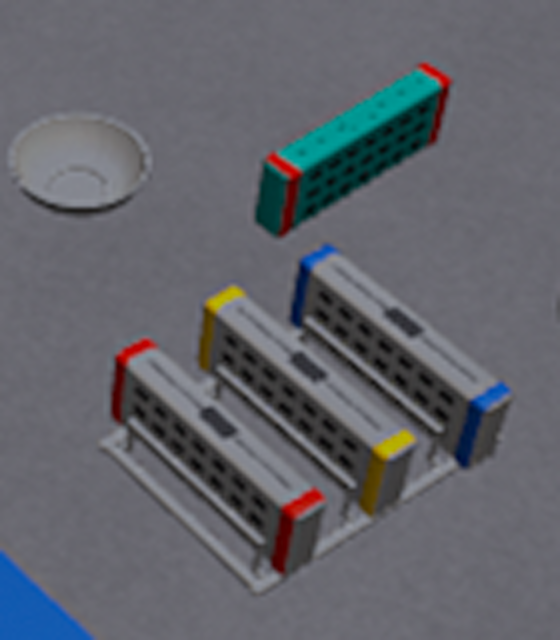

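View pics/mat1.png

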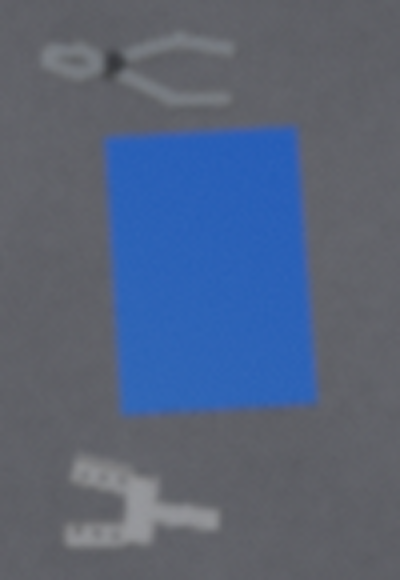

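>>> play_rows(
  steps=[
    [1,[0.033,0.036,0.004],-4.8],
    [1,[0.066,0.072,0.008],-9.6],
    [1,[0.099,0.108,0.012],-14.4],
    [1,[0.132,0.144,0.016],-19.2],
    [0.1,[0.165,0.18,0.02],-23.9],
  ],
)

```text
t: 2.15
tcp_pos: [0.444, -0.4061, 0.2518]
tool_rot: [[0.0, 0.021, -1.0], [-0.001, -1.0, -0.021], [-1.0, 0.001, -0.0]]
wrist_force: [1.4, 0.0, -0.6]
grip_width: 0.0736
```

>>> play_rows(
  steps=[
    [0.1,[0.018,0.045,0],0],
    [0.1,[0.036,0.09,0],0],
    [0.1,[0.054,0.135,0],0],
    [0.1,[0.072,0.18,0],0],
    [0.1,[0.09,0.225,0],0],
  ],
)

```text
t: 2.65
tcp_pos: [0.5334, -0.1808, 0.2517]
tool_rot: [[0.001, 0.025, -1.0], [-0.001, -1.0, -0.025], [-1.0, 0.001, -0.001]]
wrist_force: [0.4, -0.2, -0.1]
grip_width: 0.0471
```

>>> play_rows(
  steps=[
    [0.1,[0,0.048,0],0],
    [0.1,[0,0.096,0],0],
    [0.1,[0,0.144,0],0],
    [0.1,[0,0.192,0],0],
    [0.1,[0,0.24,0],0],
  ],
)

```text
t: 3.15
tcp_pos: [0.5326, 0.0592, 0.2517]
tool_rot: [[0.001, 0.024, -1.0], [-0.0, -1.0, -0.024], [-1.0, 0.001, -0.001]]
wrist_force: [1.1, -0.1, 0.4]
grip_width: 0.0468
```

>>> play_rows(
  steps=[
    [0.1,[0.001,0.04,-0.02],0],
    [0.1,[0.002,0.08,-0.04],0],
    [0.1,[0.003,0.119,-0.065],0],
    [0.1,[0.003,0.119,-0.1],0],
    [0.1,[0.003,0.119,-0.1],0],
  ],
)

```text
t: 3.65
tcp_pos: [0.5324, 0.1765, 0.147]
tool_rot: [[-0.009, 0.028, -1.0], [-0.002, -1.0, -0.028], [-1.0, 0.002, 0.009]]
wrist_force: [-1.2, -1.1, -0.7]
grip_width: 0.0466
```

```bash
python3 - <<'E'
from h import *
c=cam('wrist'); s=status.get_state(); im=optics.snapshot('wrist').copy()
for x,y,z in [(.536+dx,.1785+dy,.068) for dx in(-.085,.085) for dy in(-.014,.014)]:
    p=proj(c,[x,y,z])[0].round().astype(int); print(p); cv2.circle(im,tuple(int(v) for v in p),3,(255,0,255),-1)
crop(im,0,0,640,480,1,'w1.png'); print(s['tcp_pos'])
E
```

```text
[339 356]
[301 355]
[350 107]
[303 106]
[0.53239372 0.17648985 0.14695853]
```

View pics/w1.png

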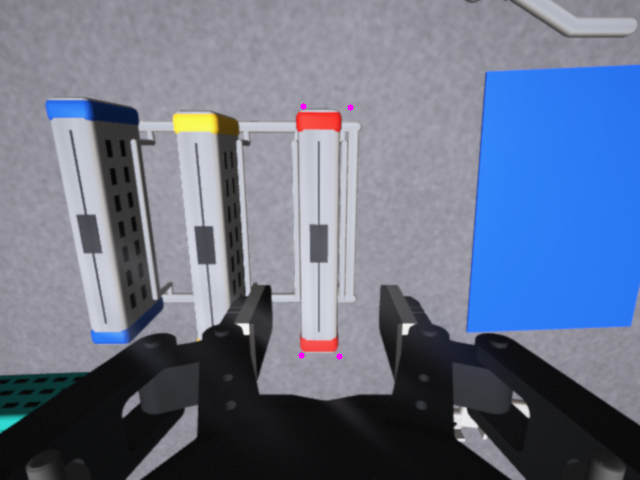

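```bash
python3 - <<'E'
from h import *
c=cam('wrist')
print(ray(c,[[297,113],[341,113],[301,350],[338,350],[319,243]],.068).round(4), status.get_state()['tcp_pos'])
E
```

```text
[[0.6195 0.1953 0.068 ]
 [0.6202 0.1685 0.068 ]
 [0.4563 0.1917 0.068 ]
 [0.4569 0.1646 0.068 ]
 [0.5379 0.1802 0.068 ]] [0.53437271 0.17559937 0.14955444]
```

>>> play_rows(
  steps=[
    [0.1,[0.002,0.003,-0.03],0],
    [0.1,[0.002,0.003,-0.06],0],
    [0.1,[0.002,0.003,-0.09],0],
    [0.1,[0.002,0.003,-0.116],0],
    [0.1,[0.002,0.003,-0.116],0],
  ],
)

```text
t: 4.2
tcp_pos: [0.537, 0.1769, 0.0339]
tool_rot: [[-0.004, 0.022, -1.0], [-0.002, -1.0, -0.022], [-1.0, 0.002, 0.004]]
wrist_force: [-0.7, -0.6, -0.5]
grip_width: 0.0467
```

```bash
python3 - <<'E'
from h import *
im=optics.snapshot('wrist');crop(im,0,0,640,480,1,'w2.png');s=status.get_state();print(s['tcp_pos'],s['wrist_force'])
im=optics.snapshot('scene');crop(im,320,110,480,270,4,'s2.png')
E
```

```text
[0.53840856 0.17778487 0.03585845] [-0.17238241  0.04898784  0.01729981]
```

View pics/w2.png

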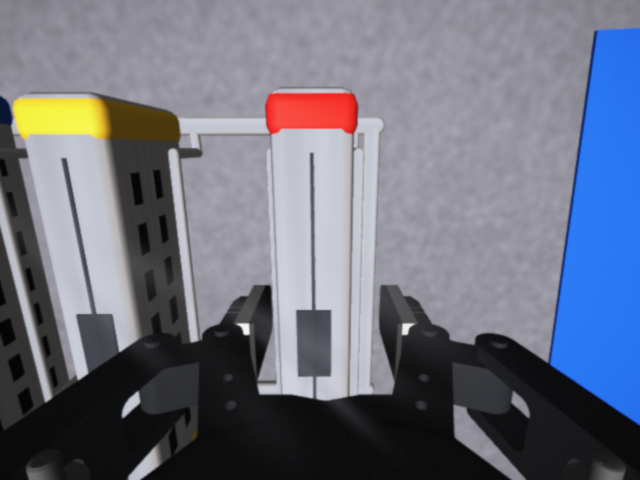

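View pics/s2.png

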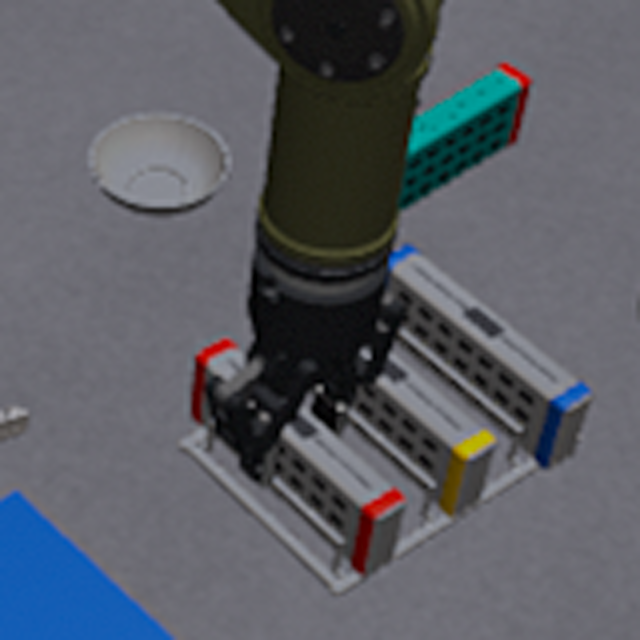

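```bash
python3 - <<'E'
from h import *
c=cam('wrist')
print(ray(c,[[314,343],[267,95],[357,95],[272,343],[353,343]],.068).round(4), status.get_state()['tcp_pos'])
E
```

```text
[[0.5361 0.1829 0.068 ]
 [0.6197 0.1984 0.068 ]
 [0.6204 0.1712 0.068 ]
 [0.5357 0.1982 0.068 ]
 [0.5364 0.1687 0.068 ]] [0.53945032 0.17861226 0.03715295]
```

>>> play_rows(
  steps=[
    [0.1,[0,0.002,0],0],
    [0.1,[0,0.004,0],0],
    [-0.2,[0,0.004,0],0],
    [-0.4,[0,0.004,0],0],
    [-0.6,[0,0.004,0],0],
  ],
)

```text
t: 4.8
tcp_pos: [0.5386, 0.183, 0.0365]
tool_rot: [[0.001, 0.025, -1.0], [-0.001, -1.0, -0.025], [-1.0, 0.001, -0.001]]
wrist_force: [-0.9, -2.3, 5.6]
grip_width: 0.0273
```

>>> play_rows(
  steps=[
    [-1,[0,0,0],0],
    [-1,[0,0,0],0],
    [-1,[0,0,0],0],
  ],
)

```text
t: 5.1
tcp_pos: [0.5386, 0.183, 0.0365]
tool_rot: [[0.001, 0.025, -1.0], [-0.001, -1.0, -0.025], [-1.0, 0.001, -0.001]]
wrist_force: [-1.2, -0.7, 6.6]
grip_width: 0.0273
```

>>> play_rows(
  steps=[
    [-1,[0,0,0.015],0],
    [-1,[0,0,0.035],0],
    [-1,[0,0,0.06],0],
    [-1,[0,0,0.085],0],
    [-1,[0,0,0.085],0],
  ],
)

```text
t: 5.6
tcp_pos: [0.5401, 0.1848, 0.1244]
tool_rot: [[0.007, 0.025, -1.0], [0.002, -1.0, -0.025], [-1.0, -0.002, -0.007]]
wrist_force: [0.3, -0.1, -1.7]
grip_width: 0.0268
```

```bash
python3 - <<'E'
from h import *
c=cam('wrist')
im=optics.snapshot('wrist');crop(im,0,0,640,480,1,'w3.png');s=status.get_state();print(s['tcp_pos'],s['wrist_force'],s['grip_width'])
im=optics.snapshot('scene');crop(im,240,60,480,260,3,'s3.png')
E
```

```text
[0.53890904 0.18407655 0.12223548] [ 0.07733106 -0.47464686 -2.96016619] 0.027428091300282894
```

View pics/w3.png

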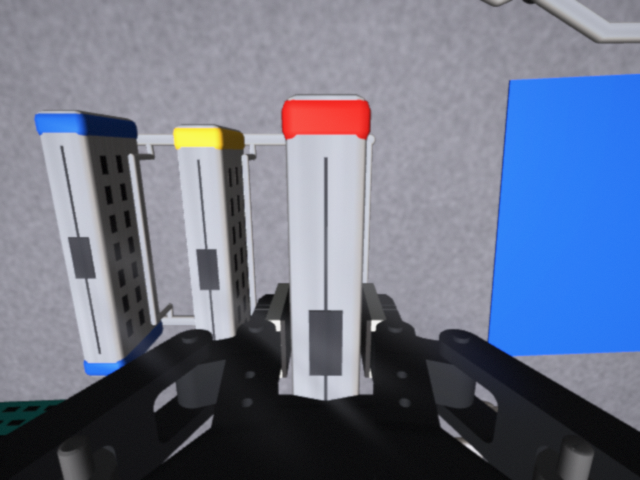

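View pics/s3.png

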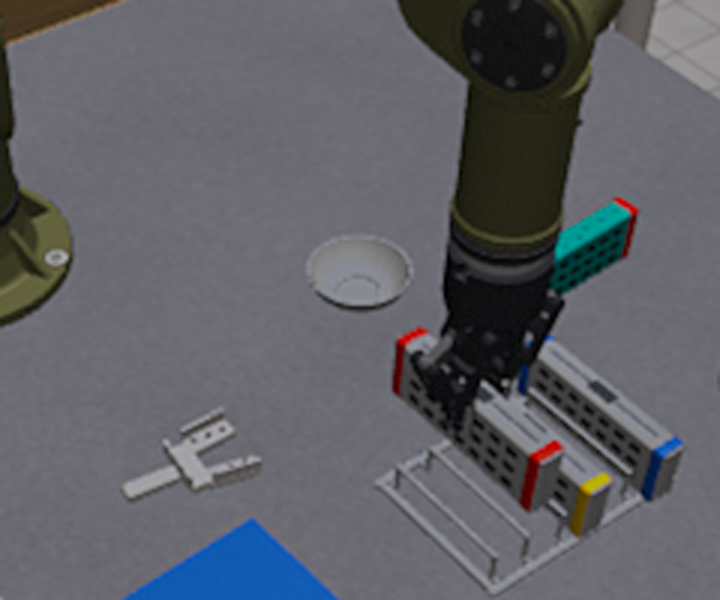

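>>> play_rows(
  steps=[
    [-1,[0.003,-0.04,0],0],
    [-1,[0.006,-0.08,0],0],
    [-1,[0.009,-0.12,0],0],
    [-1,[0.011,-0.154,-0.02],0],
    [-1,[0.011,-0.154,-0.05],0],
  ],
)

```text
t: 6.2
tcp_pos: [0.5497, 0.0218, 0.0696]
tool_rot: [[0.001, 0.016, -1.0], [-0.004, -1.0, -0.016], [-1.0, 0.004, -0.001]]
wrist_force: [0.5, 0.3, -3.2]
grip_width: 0.0267
```

>>> play_rows(
  steps=[
    [-1,[0,0,-0.015],0],
    [-1,[0,0,-0.028],0],
    [-1,[0,0,-0.034],0],
    [-1,[0,0,-0.037],0],
    [-1,[0,0,-0.037],0],
  ],
)

```text
t: 6.7
tcp_pos: [0.5492, 0.0303, 0.0336]
tool_rot: [[0.0, 0.026, -1.0], [0.0, -1.0, -0.026], [-1.0, -0.0, -0.0]]
wrist_force: [0.4, -0.3, -2.2]
grip_width: 0.0271
```

>>> play_rows(
  steps=[
    [-1,[0,0,-0.0015],0],
    [-1,[0,0,-0.003],0],
    [-1,[0,0,-0.003],0],
  ],
)

```text
t: 7.0
tcp_pos: [0.5493, 0.0294, 0.0308]
tool_rot: [[0.001, 0.025, -1.0], [-0.0, -1.0, -0.025], [-1.0, 0.0, -0.001]]
wrist_force: [0.8, -0.5, -1.9]
grip_width: 0.027
```

>>> play_rows(
  steps=[
    [-0.3,[0,0,0],0],
    [-0.1,[0,0,0],0],
    [0.1,[0,0,0],0],
    [0.1,[0,0,0],0],
    [0.1,[0,0,0.03],0],
  ],
)

```text
t: 7.5
tcp_pos: [0.5456, 0.029, 0.0572]
tool_rot: [[-0.008, 0.025, -1.0], [0.0, -1.0, -0.025], [-1.0, -0.0, 0.008]]
wrist_force: [0.9, -0.4, 0.1]
grip_width: 0.0472
```

>>> play_rows(
  steps=[
    [0.1,[0,0,0.04],0],
    [-0.5,[0,0.02,0.06],0],
    [-1,[0,0.045,0.06],0],
    [-1,[0,0.045,0.06],0],
    [-1,[0,0.045,0.06],0],
  ],
)

```text
t: 8.0
tcp_pos: [0.5487, 0.0747, 0.1203]
tool_rot: [[-0.0, 0.026, -1.0], [-0.0, -1.0, -0.026], [-1.0, 0.0, 0.0]]
wrist_force: [-0.1, -0.1, -0.8]
grip_width: 0.0001
```

```bash
python3 - <<'E'
from h import *
c=cam('wrist')
im=optics.snapshot('wrist');crop(im,0,0,640,480,1,'w4.png');s=status.get_state();print(s['tcp_pos'],s['wrist_force'],s['grip_width'])
E
```

```text
[0.54864911 0.07370698 0.11999904] [-0.29129754 -0.41092745 -0.73387387] -0.0001953591559672453
```

View pics/w4.png

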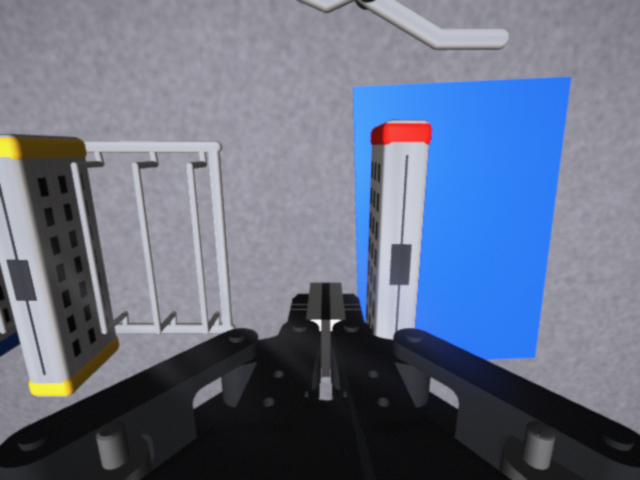

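>>> play_rows(
  steps=[
    [-1,[0,0,-0.03],0],
    [-1,[0,0,-0.06],0],
    [-1,[0,0,-0.074],0],
    [-1,[0,-0.006,-0.074],0],
    [-1,[0,-0.012,-0.074],0],
  ],
)

```text
t: 8.55
tcp_pos: [0.5493, 0.0616, 0.0468]
tool_rot: [[0.0, 0.024, -1.0], [-0.0, -1.0, -0.024], [-1.0, 0.0, -0.0]]
wrist_force: [-0.2, 0.3, 0.9]
grip_width: -0.0001
```

>>> play_rows(
  steps=[
    [-1,[0,-0.008,0],0],
    [-1,[0,-0.016,0],0],
    [-1,[0,-0.024,0],0],
    [-1,[0,-0.032,0],0],
    [-1,[0,-0.04,0],0],
  ],
)

```text
t: 9.05
tcp_pos: [0.549, 0.0213, 0.0466]
tool_rot: [[0.0, 0.024, -1.0], [-0.0, -1.0, -0.024], [-1.0, 0.0, -0.0]]
wrist_force: [-0.6, -0.0, 0.4]
grip_width: -0.0003
```

```bash
python3 - <<'E'
from h import *
c=cam('wrist')
im=optics.snapshot('wrist');crop(im,0,0,640,480,1,'w5.png');s=status.get_state();print(s['tcp_pos'],s['wrist_force'],s['grip_width'])
im=optics.snapshot('scene');crop(im,220,140,460,340,3,'s5.png')
E
```

```text
[0.54891372 0.01951567 0.04636856] [-0.23253565 -1.76985698 -0.34562947] 3.66087912330512e-05
```

View pics/s5.png

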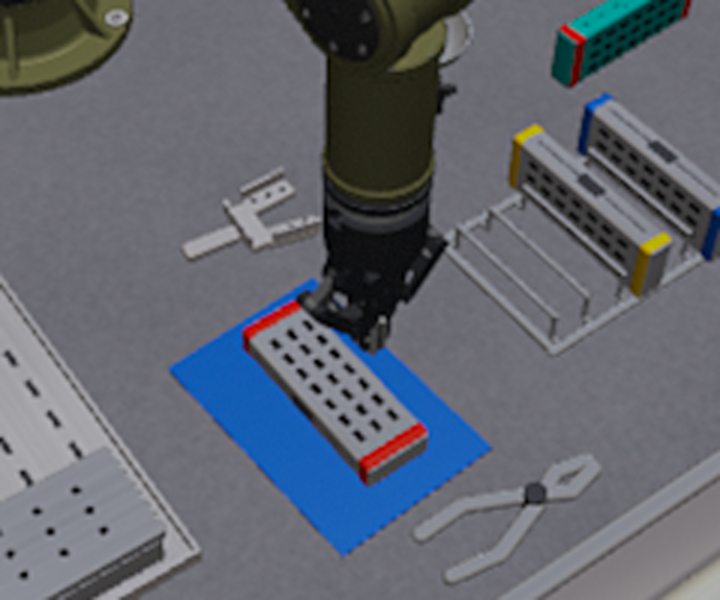

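>>> play_rows(
  steps=[
    [-1,[0,0.005,0.03],0],
    [0,[0,0.005,0.07],0],
    [1,[0,-0.015,0.11],0],
    [1,[0,-0.035,0.11],0],
    [1,[0,-0.035,0.11],0],
  ],
)

```text
t: 9.65
tcp_pos: [0.5497, -0.0159, 0.1576]
tool_rot: [[0.002, 0.02, -1.0], [-0.002, -1.0, -0.02], [-1.0, 0.002, -0.002]]
wrist_force: [-0.1, -0.1, -1.4]
grip_width: 0.0582
```

```bash
python3 - <<'E'
from h import *
for i in range(3): optics.snapshot('top')
c=cam('wrist')
im=optics.snapshot('wrist');crop(im,0,0,640,480,1,'w6.png');s=status.get_state();print(s['tcp_pos'],s['wrist_force'],s['grip_width'])
np.save('c.npy',np.array([c[1]]))
r=spotter.silhouettes('cassette3','wrist')
for q in r[:3]:
    ys,xs=np.nonzero(q['mask']);bp=cv2.boxPoints(cv2.minAreaRect(np.c_[xs,ys].astype(np.float32)))
    print(q['conf'],bp.round().tolist(),ray(c,bp,.030).round(4).tolist())
E
```

```text
[ 0.54808832 -0.011123    0.15528174] [0.18311318 0.7309528  0.24089172] 0.08415899799387294
0.78 [[-0.0, 137.0], [46.0, 137.0], [46.0, 353.0], [0.0, 353.0]] [[0.615, 0.2319, 0.03], [0.6159, 0.1978, 0.03], [0.4335, 0.2313, 0.03], [0.4324, 0.2717, 0.03]]
0.78 [[294.0, 326.0], [294.0, 122.0], [374.0, 122.0], [374.0, 326.0]] [[0.4656, 0.0138, 0.03], [0.6312, 0.0141, 0.03], [0.6327, -0.0444, 0.03], [0.4674, -0.0547, 0.03]]
```

View pics/w6.png

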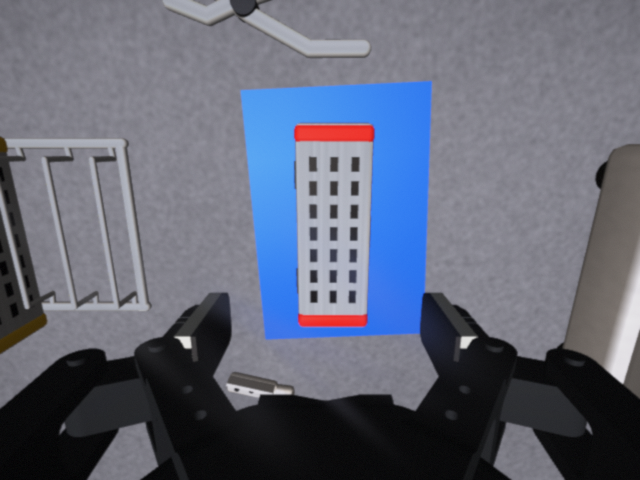

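```bash
python3 - <<'E'
from h import *
c=(cam('wrist')[0],np.load('c.npy')[0])
w=ray(c,[[295,126],[374,126],[299,326],[367,326]],.030);print(w.round(4),w.mean(0)); s=status.get_state();print(s['tcp_pos'])
E
```

```text
[[ 0.6284  0.0134  0.03  ]
 [ 0.6299 -0.0445  0.03  ]
 [ 0.4657  0.0095  0.03  ]
 [ 0.4673 -0.0487  0.03  ]] [ 0.54782712 -0.01759074  0.03      ]
[ 0.54819605 -0.01105288  0.15533916]
```

>>> play_rows(
  steps=[
    [1,[0,-0.0065,-0.03],0],
    [1,[0,-0.0065,-0.06],0],
    [1,[0,-0.0065,-0.09],0],
    [1,[0,-0.0065,-0.1],0],
    [1,[0,-0.0065,-0.1],0],
  ],
)

```text
t: 10.4
tcp_pos: [0.5474, -0.0181, 0.0546]
tool_rot: [[-0.004, 0.026, -1.0], [0.001, -1.0, -0.026], [-1.0, -0.001, 0.004]]
wrist_force: [-0.6, 0.0, -0.2]
grip_width: 0.0854
```

```bash
python3 - <<'E'
from h import *
optics.snapshot('top')
im=optics.snapshot('wrist');crop(im,0,0,640,480,1,'w7.png');s=status.get_state();print(s['tcp_pos'],s['wrist_force'],s['grip_width'])
E
```

```text
[ 0.54966876 -0.01848822  0.05724097] [ 0.5041681   0.65957463 -0.45774683] 0.08521436388695651
```

View pics/w7.png

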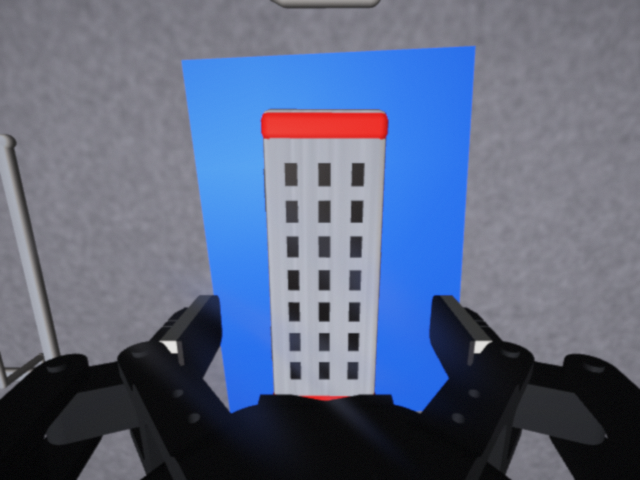

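>>> play_rows(
  steps=[
    [1,[0,0,-0.02],0],
    [1,[0,0,-0.04],0],
    [1,[0,0,-0.048],0],
    [1,[0,0,-0.053],0],
    [1,[0,0,-0.053],0],
  ],
)

```text
t: 11.0
tcp_pos: [0.5494, -0.019, 0.0039]
tool_rot: [[0.001, 0.025, -1.0], [-0.0, -1.0, -0.025], [-1.0, 0.0, -0.001]]
wrist_force: [0.1, -0.0, 0.3]
grip_width: 0.0857
```

>>> play_rows(
  steps=[
    [0.6,[0,0,0],0],
    [0.4,[0,0,0],0],
    [0,[0,0,0],0],
    [-1,[0,0,0],0],
    [-1,[0,0,0],0],
  ],
)

```text
t: 11.5
tcp_pos: [0.55, -0.0189, 0.0047]
tool_rot: [[0.002, 0.025, -1.0], [-0.0, -1.0, -0.025], [-1.0, 0.0, -0.002]]
wrist_force: [-1.6, -0.2, 5.5]
grip_width: 0.0588
```

>>> play_rows(
  steps=[
    [-1,[0,0,0.02],0],
    [-1,[0,0,0.055],0],
    [-1,[0,0,0.1],0],
    [-1,[0,0,0.14],0],
    [-1,[0,0,0.175],0],
  ],
)

```text
t: 12.0
tcp_pos: [0.5488, -0.0191, 0.1804]
tool_rot: [[0.001, 0.025, -1.0], [-0.0, -1.0, -0.025], [-1.0, 0.0, -0.001]]
wrist_force: [0.5, 0.4, -2.9]
grip_width: 0.059
```

```bash
python3 - <<'E'
from h import *
optics.snapshot('top')
im=optics.snapshot('scene');crop(im,180,40,440,280,3,'s8.png');s=status.get_state();print(s['tcp_pos'],s['wrist_force'],s['torque'],s['grip_width'])
E
```

```text
[ 0.55213091 -0.0190287   0.18390867] [ 0.75175586  0.45614026 -1.93539831] [ 0.03484807 -0.03467546 -0.01494072] 0.05902738093447845
```

View pics/s8.png

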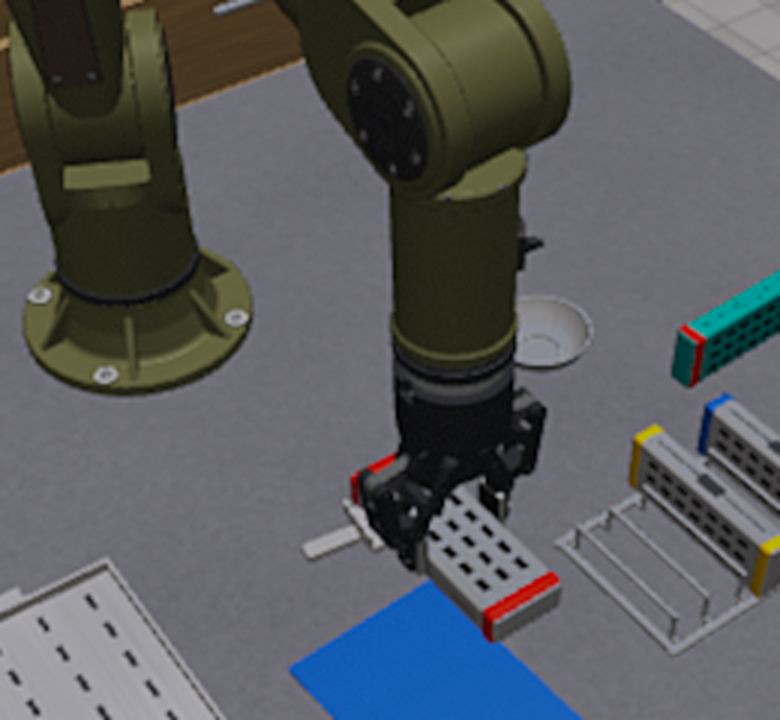

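>>> play_rows(
  steps=[
    [-1,[-0.01,-0.035,0.005],0],
    [-1,[-0.022,-0.078,0.01],-0.5],
    [-1,[-0.034,-0.121,0.01],-1],
    [-1,[-0.046,-0.164,0.01],-1.5],
    [-1,[-0.058,-0.207,0.01],-2.2],
  ],
)

```text
t: 12.6
tcp_pos: [0.4893, -0.2275, 0.187]
tool_rot: [[-0.002, -0.014, -1.0], [0.0, -1.0, 0.014], [-1.0, -0.0, 0.002]]
wrist_force: [0.8, 1.4, -2.2]
grip_width: 0.0583
```

>>> play_rows(
  steps=[
    [-1,[-0.01,-0.035,0],0],
    [-1,[-0.018,-0.065,0],0],
    [-1,[-0.022,-0.081,0],0],
    [-1,[-0.022,-0.081,0],0],
  ],
)

```text
t: 13.0
tcp_pos: [0.4671, -0.3094, 0.1871]
tool_rot: [[-0.002, -0.018, -1.0], [0.0, -1.0, 0.018], [-1.0, -0.0, 0.002]]
wrist_force: [-0.5, 0.0, -2.2]
grip_width: 0.0588
```

```bash
python3 - <<'E'
from h import *
c=cam('wrist');np.save('c.npy',np.array([c[1]]))
im=optics.snapshot('wrist');crop(im,0,0,640,480,1,'w9.png');s=status.get_state();print(s['tcp_pos'],s['tool_rot'].round(3).tolist() if hasattr(s['tool_rot'],'round') else s['tool_rot'],s['wrist_force'])
im=optics.snapshot('scene');crop(im,60,160,320,400,3,'s9.png')
E
```

```text
[ 0.46838421 -0.30690254  0.18729743] [[-0.001, -0.015, -1.0], [0.002, -1.0, 0.015], [-1.0, -0.002, 0.001]] [ 0.36560834  0.87502517 -3.13221284]
```

View pics/w9.png

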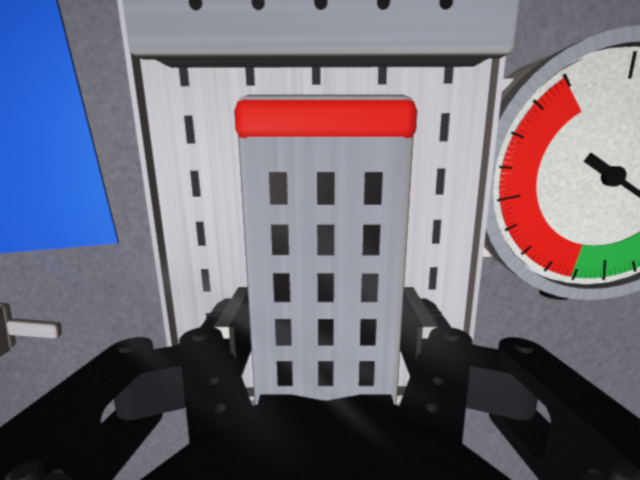

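View pics/s9.png

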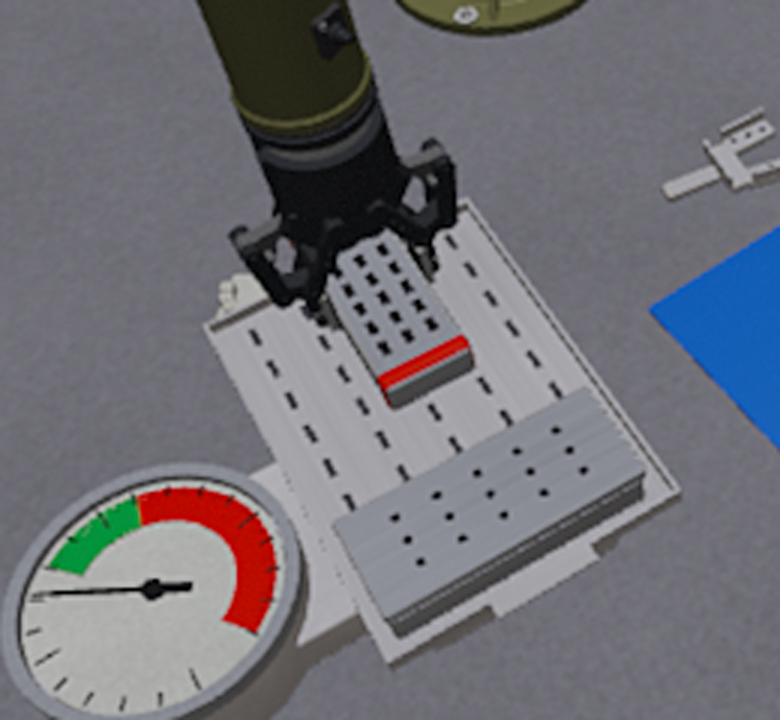

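>>> play_rows(
  steps=[
    [-1,[0,0,-0.02],0],
    [-1,[0,0,-0.04],0],
    [-1,[0,0,-0.055],0],
    [-1,[0,0,-0.063],0],
    [-1,[0,0,-0.067],0],
  ],
)

```text
t: 13.6
tcp_pos: [0.4691, -0.3059, 0.1206]
tool_rot: [[-0.001, -0.012, -1.0], [0.001, -1.0, 0.012], [-1.0, -0.001, 0.001]]
wrist_force: [-0.1, -0.2, -1.8]
grip_width: 0.059
```

>>> play_rows(
  steps=[
    [-1,[0,0,-0.002],0],
    [-1,[0,0,-0.004],0],
    [-1,[0,0,-0.005],0],
    [-1,[0,0,-0.005],0],
  ],
)

```text
t: 14.0
tcp_pos: [0.469, -0.3073, 0.1167]
tool_rot: [[0.0, -0.014, -1.0], [-0.0, -1.0, 0.014], [-1.0, 0.0, -0.0]]
wrist_force: [0.5, -0.2, -2.4]
grip_width: 0.0591
```

>>> play_rows(
  steps=[
    [-1,[0,0,-0.002],0],
    [-1,[0,0,-0.004],0],
    [-1,[0,0,-0.004],0],
    [-1,[0,0,-0.004],0],
  ],
)

```text
t: 14.4
tcp_pos: [0.469, -0.3072, 0.1125]
tool_rot: [[0.0, -0.014, -1.0], [-0.0, -1.0, 0.014], [-1.0, 0.0, -0.0]]
wrist_force: [0.7, -0.3, -1.1]
grip_width: 0.0588
```

```bash
python3 - <<'E'
from h import *
im=optics.snapshot('scene');crop(im,60,160,320,400,3,'s10.png')
F_=[]
for i in range(3):
  optics.snapshot('wrist'); s=status.get_state(); F_.append([*s['wrist_force'],*s['tcp_pos']])
print(np.round(F_,4))
E
```

```text
[[ 0.1501  0.3754 -1.6219  0.469  -0.3073  0.1125]
 [ 0.309   0.7713 -1.9455  0.469  -0.3073  0.1125]
 [ 0.1033 -1.1261 -0.7029  0.4691 -0.3072  0.1125]]
```

View pics/s10.png

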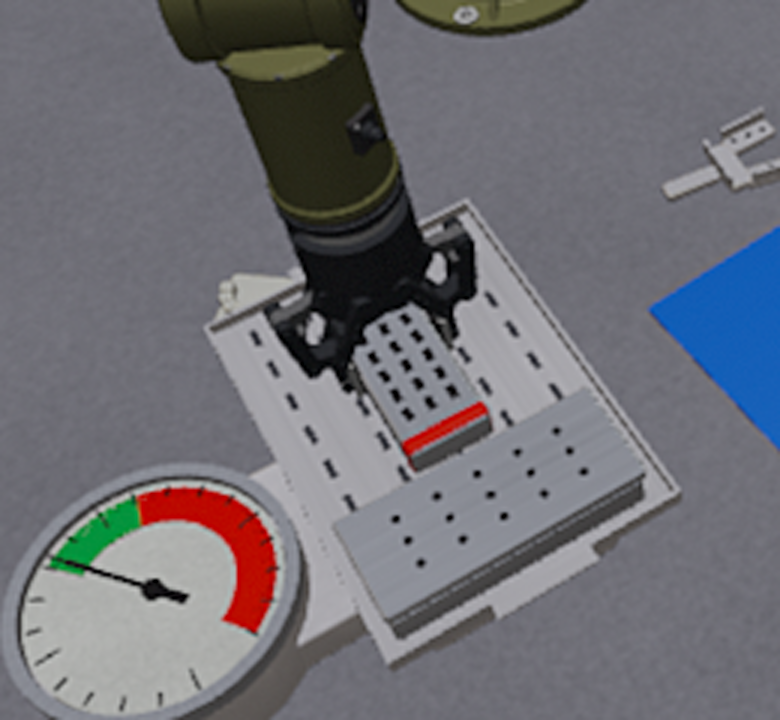

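Contact is made: the pointer has moved to the start of the green with part of the weight on the tray. I'll lower 2 mm more, then let go gently.

>>> play_rows(
  steps=[
    [-1,[0,0,-0.001],0],
    [-1,[0,0,-0.002],0],
    [-1,[0,0,-0.002],0],
    [-1,[0,0,-0.002],0],
  ],
)

```text
t: 15.0
tcp_pos: [0.469, -0.3072, 0.1105]
tool_rot: [[0.0, -0.014, -1.0], [-0.0, -1.0, 0.014], [-1.0, 0.0, -0.0]]
wrist_force: [0.1, -0.8, 0.9]
grip_width: 0.059
```

>>> play_rows(
  steps=[
    [0.5,[0,0,0],0],
    [0.8,[0,0,0],0],
    [1,[0,0,0],0],
    [1,[0,0,0],0],
  ],
)

```text
t: 15.4
tcp_pos: [0.4689, -0.307, 0.1103]
tool_rot: [[-0.0, -0.014, -1.0], [-0.0, -1.0, 0.014], [-1.0, 0.0, 0.0]]
wrist_force: [-0.1, -0.7, 0.2]
grip_width: 0.0857
```

>>> play_rows(
  steps=[
    [1,[0,0,0.015],0],
    [1,[0,0,0.04],0],
    [1,[0,0,0.08],0],
    [1,[0,0,0.12],0],
    [1,[0,0,0.16],0],
  ],
)

```text
t: 15.9
tcp_pos: [0.4689, -0.3069, 0.2733]
tool_rot: [[0.001, -0.014, -1.0], [-0.001, -1.0, 0.014], [-1.0, 0.001, -0.001]]
wrist_force: [-0.0, -0.9, -0.7]
grip_width: 0.0851
```

>>> play_rows(
  steps=[
    [1,[-0.01,0.045,0],0],
    [1,[-0.01,0.09,0],0],
    [1,[-0.01,0.135,0],0],
    [1,[-0.01,0.18,0],0],
    [1,[-0.01,0.22,0],0],
  ],
)

```text
t: 16.4
tcp_pos: [0.4588, -0.0846, 0.2718]
tool_rot: [[0.002, -0.012, -1.0], [-0.001, -1.0, 0.012], [-1.0, 0.001, -0.002]]
wrist_force: [0.4, 1.1, -0.2]
grip_width: 0.0854
```

```bash
python3 - <<'E'
from h import *
for i in range(12): optics.snapshot('wrist')
for n in ['top','scene']:
    im=optics.snapshot(n)
    if n=='top': crop(im,390,165,540,290,5,'t11.png')
    else: crop(im,60,160,320,400,3,'s11.png'); crop(im,0,0,640,480,1,'sf11.png')
s=status.get_state();print(s['t'],s['tcp_pos'])
E
```

```text
17.1 [ 0.4588398  -0.08750412  0.27021569]
```

View pics/t11.png

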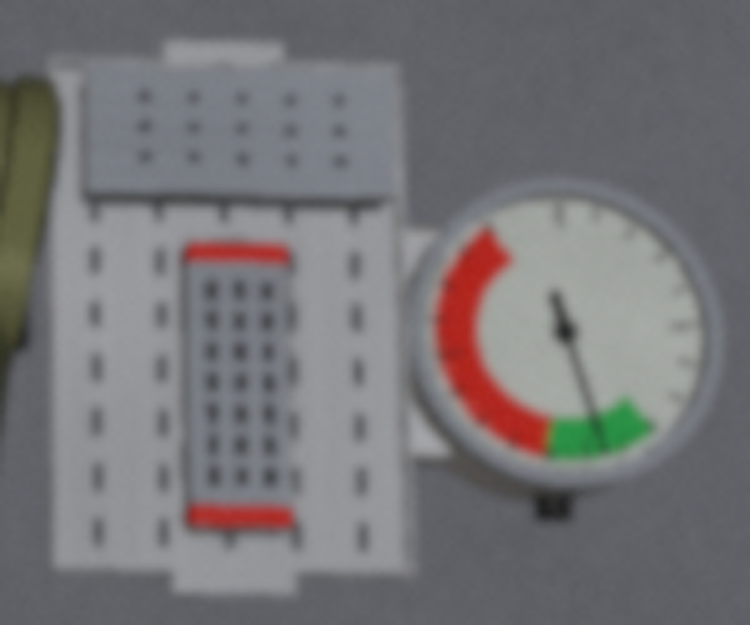

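View pics/s11.png

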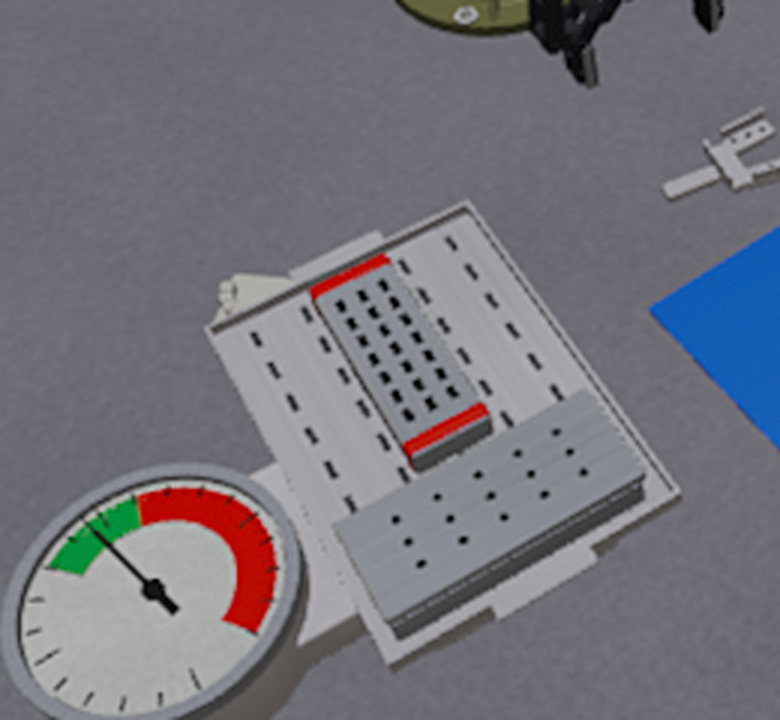

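View pics/sf11.png

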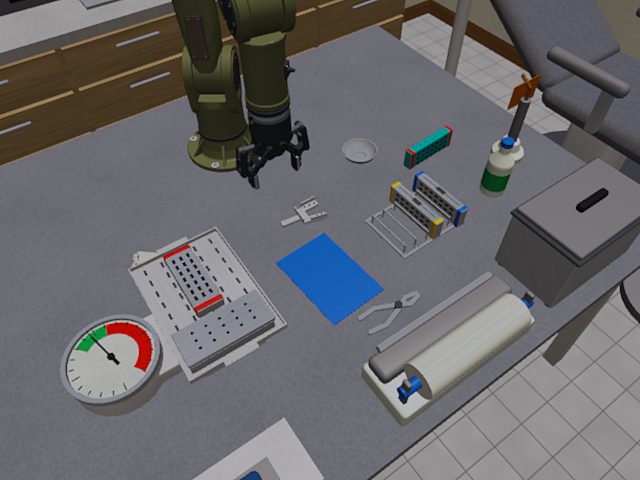

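```bash
python3 -c "
from workcell import robot;print(robot.sign_off())"
```

```text
the job is handed in; nothing more can be done
None
```

I added one cassette, cassette3 (red bands), to the tray, and the pointer came to rest in the middle of the green sector. The job was handed in at about 17 s; no verdict is reported.

- **How it was moved:** I lifted cassette3 from the rack and stood it on the blue mat. I tipped it flat there, took it anew across its 60 mm width, and lowered it level into the free part of the tray.
- **Pointer:** It read about 2.15 rad (2.14 to 2.18) before the cassette went in. In the last top picture I judge it at about 2.85 rad by eye; the green runs from 2.40 to 3.33. A second cassette would have taken it into the red.
- **Last pictures (top and scene):** Cassette3 lies flat inside the lip, clear of the forceps box. The yellow and blue cassettes still stand in the rack, nothing else looks moved, and the arm is clear.
- **Disagreement:** For the cassette in the rack, the top camera and a close wrist view differed by about 4 mm sideways. I corrected for this before gripping. No check failed.

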